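# Clear the specimen bench

### The job

Sort the things left on the laboratory bench: stand the two yellow-capped sample jars upright in the divided carrier, one in each bay; lay the forceps and the scalpel flat on the floor of the steel instrument tray, neither on top of the other nor on the rim; and stand the porcelain crucible upright in the round basin. Any order will do; set each thing down gently rather than dropping it, and leave the beaker and the cork block where they are.

Things in the scene. Friction and masses are not known exactly. Their poses are not given: they have to be found in the camera images.
- wide_jar: Squat sample jar, white plastic with a yellow screw cap, a closed cylinder 54 mm in diameter and 52 mm high (the cap is the top 16 mm), about 90 g, loose, standing upright on the bench. Origin: centre of the underside; z up. Belongs in the carrier.
- narrow_jar: Slim sample jar, white plastic with a yellow screw cap, a closed cylinder 38 mm in diameter and 64 mm high (the cap is the top 16 mm), about 60 g, loose, standing upright on the bench. Origin: centre of the underside; z up. Belongs in the carrier.
- crucible: White porcelain crucible, an open cup without handle, 48 mm in outer diameter at the rim, 47 mm from 8 mm above its foot and 40 mm at its foot, 38 mm high, wall 3 mm, about 70 g, loose, standing upright. Origin: centre of the underside; z up. Belongs in the basin.
- forceps: Steel forceps lying on the bench, closed and rigid: two slim arms 110 mm long in all along its x axis, 15 mm wide (y) and 9 mm high (z) at the middle, slimmer towards both ends, points at +x, about 40 g, loose. Origin: on the underside at the middle of the length, which is where to grip it across y; z up. At the start x lies within about 0.5 rad of the world x axis. Belongs in the instrument tray.
- scalpel: Scalpel lying on the bench along its x axis: white plastic handle 85 mm long, 10 mm wide (y) and 8 mm high (z), from x = -50 to +35 mm, then a steel blade out to x = +60 mm; about 35 g, loose. Origin: on the underside of the handle, near the balance point, where to grip it across y; z up. At the start x lies within about 0.5 rad of the world x axis. Belongs in the instrument tray.
- jar_carrier: White plastic carrier, fixed: an open box 84 mm (its x) by 160 mm (its y) and 22 mm high, walls 4 mm, floor 4 mm thick, parted at y = 0 by a 4 mm wall 21 mm high into two equal bays, each 76 mm (x) by 74 mm (y) inside, with centres at y = -39 and +39 mm. Either jar fits either bay and stands out above the walls. Origin: centre of the underside; z up. Its x is within 0.15 rad of the world x.
- instrument_tray: Shallow open steel tray, fixed: 130 mm (its x) by 165 mm (its y) and 14 mm high, walls 3 mm, floor 3 mm thick. The two instruments fit side by side along its y, for instance at x = -25 and +25 mm. Origin: centre of the underside; z up. Its x is within 0.15 rad of the world x.
- basin: Grey round plastic basin, fixed: 140 mm across at the rim, 124 mm at the foot, 26 mm high, wall 3 mm, floor 4 mm thick. Origin: centre of the underside; z up. 
- beaker: Bystander: empty glass beaker 64 mm in diameter and 85 mm high, loose, at one side of the work. Origin: centre of the underside; z up. Leave it alone.
- cork_block: Bystander: round block of cork 72 mm in diameter and 35 mm high, loose, at one side of the work. Origin: centre of the underside; z up. Leave it alone.

How it is judged:
By the outcome, as a careful person would: the job done as asked, in the order asked, and still so for the second after the job is handed in, with the robot touching nothing.
It also fails if it takes over 109 s, if anything falls off the work surface, if the arm or the gripper's body presses on something with over 40 N, if the wrist force passes 120 N, or if a joint passes its speed limit or range.

### The arm

A 6-joint arm with a two-finger parallel gripper is mounted at the origin on the work surface. World frame = base frame: x ahead of the robot, y to its left, z up, the work surface at z = 0. Lengths are in m, angles in rad, forces in N, time in s.
With the tool pointing down it reaches from about 0.35 to 0.975 m from the base axis. Payload 17.4 kg.
Tool frame: the origin (TCP) lies on the centre line of the jaws, within the pads' length; the fingertips stand 11 mm ahead of it and the grasp point (between the pads) lies 8 mm behind it; z points along the fingers, y is the direction in which the jaws open and shut (so a half turn about z gives the same grasp; the last joint's range is limited). The gripper opens to 85 mm and grips with 20 to 120 N. Pads are 22 mm wide; open, the fingers measure 114 mm over their backs; the gripper's body (76 mm by 85 mm) begins 54 mm behind the grasp point. The pads swing forward as they close: fully open they stand 13 mm farther back than shut.
Start: joints at [1.241, 0.116, 1.442, -0, 1.584, -0.038], TCP at [0.194, 0.646, 0.242] pointing down, gripper open.
Joint ranges: [-2.83, 2.83], [-0.83, 2.19], [0.07, 2.5], [-1.14, 4.28], [0.01, 3], [-2.97, 2.97]. Speed limits (rad/s): [1.89, 1.89, 2.22, 3.14, 3.14, 3.14].

### API

Orientations are given as a unit quaternion [w, x, y, z].
In Python, from plant import bot gives the robot as it stands. The module is installed in compiled form; this text tells all that it offers. Calls block until the motion is done:
- bot.reach(position, orientation): joint-space move of the TCP to a pose.
- bot.movel(position, ori=None, v=0.15): straight line of the TCP; ori=None keeps the orientation; v is the mean speed in m/s.
- bot.set_joints(angles): joint-space move.
- bot.gripper_to(opening): finger opening in m; the grip force is fixed at half the most; returns when the fingers have stopped.
- bot.pause(seconds).
- bot.solve_ik(position, orientation): joint angles nearest the present ones, or None.
- bot.read_camera(name): name is "side" or "top" or "wrist"; returns a dict with "color" (480x640x3 uint8, red, green, blue), "z_map" (480x640 float32, m along the optical axis (not along the pixel's ray), 0 where there is no reading), "camera_matrix" (3x3 intrinsics, pixels), "extrinsics" (4x4, takes a point from camera to world coordinates); the wrist camera has in their place "T_tool_cam" (4x4, takes a point from camera to tool coordinates, whose origin is the TCP and whose axes are the flange's). Camera axes: x right, y down, z forward; pixel columns grow to the right and rows downward; lengths in m; the calibration is good to about 2 mm. A picture is of the moment at which its call begins: read the wrist's pose just before it.
A pose or a line that the arm cannot do raises bot.MotionError and nothing moves.
- bot.job_done(): hands the job in, once; it reports no verdict.
Trained networks look in a picture, given as the dict that the camera call returned (one of the last four; its "shot" number tells which), for a name from the list of things; names that differ only in an ending like _2 or _b are one class to them, and where a whole thing is asked for, a point or a joint stands for the part that bears it (a point fixed in the world has none). Each returns a list of dicts, best first, with "score" (0 to 1); they miss things now and then, are a little off and sometimes report something else, mostly with a low value. They report only what shows in the picture. A call takes as long as a camera call.
- bot.find_in(target, picture): "position" ([x, y, z] in m, in world coordinates, good to about 4 mm: the middle of the surface that is visible of it).
- bot.regions_of(target, picture): "pixels" (480x640 bool, what is visible of it).
- bot.landmark_of(target, picture): "position" ([x, y, z] in m, in world coordinates, good to about 4 mm: a listed point, or the origin of a listed thing).
Readings, each from a call of its own:
- bot.get_clock(): time.
- bot.get_q(): joint angles.
- bot.get_qvel(): joint speeds.
- bot.get_effort(): joint torques, N m.
- bot.get_eef_pos(): TCP position.
- bot.get_tcp_rot(): TCP orientation.
- bot.get_force(): force on the tool from outside, world axes, zero at the start.
- bot.get_torque(): the same for the moment, N m.
- bot.get_opening(): finger opening in m.
Only numpy, scipy, OpenCV 4.12 (cv2) and the standard library are available. Lean on these libraries where they do the work, as an engineer would, in place of code of your own. Each camera call takes 0.05 s, during which the arm holds its last target. There are 200 camera calls.

## Working session

There is one attempt and no reset: what is moved stays moved. The work goes in short steps, each a Python script; the robot and the scene stay as the last script left them, time stands still between calls to the robot, and variables do not carry over. Pictures are saved under pics/ and viewed, about 12 in all and at most 16, crops included, and the job is handed in when it is done.

```bash
mkdir -p pics
cat > h.py <<'E'
import numpy as np, cv2
from plant import bot
N=["wide_jar","narrow_jar","crucible","forceps","scalpel","jar_carrier","instrument_tray","basin","beaker","cork_block"]
def save(p,n): cv2.imwrite(f"pics/{n}.png",p["color"][:,:,::-1])
def cloud(p,mask=None,T=None):
    z=p["z_map"]; m=(z>0) if mask is None else (mask&(z>0))
    v,u=np.nonzero(m); K=p["camera_matrix"]; d=z[v,u]
    c=np.c_[(u-K[0,2])/K[0,0]*d,(v-K[1,2])/K[1,1]*d,d]
    T=p["extrinsics"] if T is None else T
    return c@T[:3,:3].T+T[:3,3]
def R2(p):
    from scipy.spatial.transform import Rotation as R
    return R.from_quat(np.roll(p,-1)).as_matrix()
def down(yaw):
    # tool y axis at world angle yaw+90deg ; z down: Rz(yaw)*Rx(pi)
    c,s=np.cos(yaw/2),np.sin(yaw/2); return np.array([0,c,s,0])
E
python3 - <<'E'
from h import *
print(bot.get_eef_pos(),bot.get_tcp_rot(),bot.get_clock())
for cam in("top","side"):
    p=bot.read_camera(cam); save(p,cam+"0")
    print(cam,p["extrinsics"].round(3).tolist())
    for n in N:
        f=bot.find_in(n,p);l=bot.landmark_of(n,p);r=bot.regions_of(n,p)
        print(n,[(np.round(a["position"],3).tolist(),round(a["score"],2)) for a in f[:2]],[(np.round(a["position"],3).tolist(),round(a["score"],2)) for a in l[:2]])
        if r and r[0]["score"]>.3:
            c=cloud(p,r[0]["pixels"]); zt=np.percentile(c[:,2],90); t=c[np.abs(c[:,2]-zt)<.005]
            rc=cv2.minAreaRect((c[:,:2]*1000).astype(np.float32)); print("   ",len(c),"top",zt.round(3),"rect",np.round(rc[0],0),np.round(rc[1],0),round(rc[2],1),"sc",round(r[0]["score"],2))
print(bot.get_clock())
E
```

```text
[0.19413304 0.64627513 0.24153015] [-1.01166163e-04  1.45389357e-01  9.89374320e-01 -6.15337147e-04] 0.0
top [[-0.053, -0.971, 0.235, 0.227], [-0.999, 0.05, -0.018, 0.005], [0.005, -0.235, -0.972, 1.37], [0.0, 0.0, 0.0, 1.0]]
wide_jar [([0.456, -0.286, 0.056], 0.72)] [([0.459, -0.289, 0.002], 0.71)]
    400 top 0.055 rect [ 459. -296.] [53. 69.] 9.9 sc 0.6
narrow_jar [([0.524, 0.403, 0.031], 0.69)] [([0.443, 0.27, -0.001], 0.7)]
    253 top 0.066 rect [447. 269.] [37. 48.] 77.7 sc 0.54
crucible [([0.447, -0.147, 0.008], 0.72), ([0.441, 0.268, 0.061], 0.64)] []
    280 top 0.037 rect [ 446. -144.] [44. 47.] 42.2 sc 0.58
forceps [] [([0.445, 0.002, 0.001], 0.64)]
    5 top 0.012 rect [400. -14.] [3. 7.] 86.2 sc 0.42
scalpel [([0.444, 0.139, 0.014], 0.52)] [([0.444, 0.139, 0.004], 0.43)]
    145 top 0.011 rect [443. 136.] [99. 11.] 2.1 sc 0.56
jar_carrier [([0.633, 0.251, 0.006], 0.93), ([0.525, 0.398, 0.032], 0.22)] [([0.632, 0.252, 0.003], 0.58)]
    1895 top 0.02 rect [636. 248.] [ 90. 161.] 5.8 sc 0.64
instrument_tray [([0.639, -0.001, 0.004], 0.93)] [([0.637, -0.003, -0.001], 0.69)
[... 1291 characters left out ...]
106.  17.] 2.2 sc 0.76
jar_carrier [([0.639, 0.256, -0.0], 0.9)] [([0.636, 0.251, -0.0], 0.88)]
    3211 top 0.021 rect [643. 253.] [103. 161.] 7.0 sc 0.89
instrument_tray [([0.64, 0.005, 0.002], 0.79), ([0.436, 0.278, 0.067], 0.66)] []
    3400 top 0.011 rect [645.  -6.] [179. 143.] 85.0 sc 0.87
basin [([0.63, -0.241, 0.006], 0.78)] [([0.621, -0.235, 0.002], 0.68)]
    1832 top 0.023 rect [ 628. -230.] [140. 139.] 8.6 sc 0.59
beaker [([0.507, -0.41, 0.064], 0.61)] [([0.51, -0.426, 0.002], 0.78)]
    849 top 0.082 rect [ 520. -480.] [ 62. 184.] 7.2 sc 0.78
cork_block [([0.516, 0.411, 0.035], 0.81)] [([0.526, 0.408, 0.002], 0.58)]
    1608 top 0.036 rect [528. 406.] [71. 73.] 68.8 sc 0.61
3.1
```

View pics/top0.png

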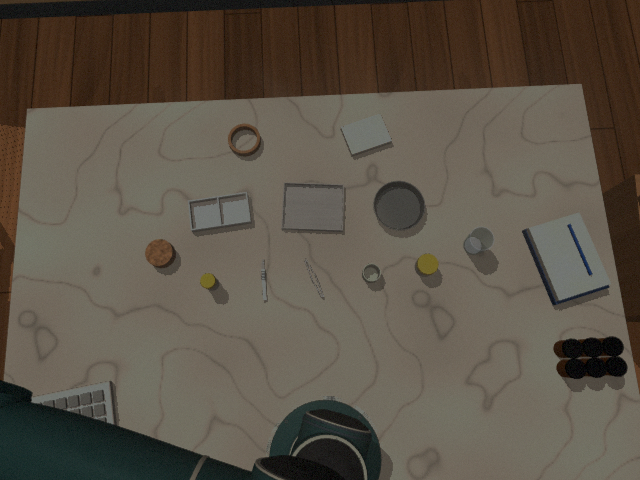

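View pics/side0.png

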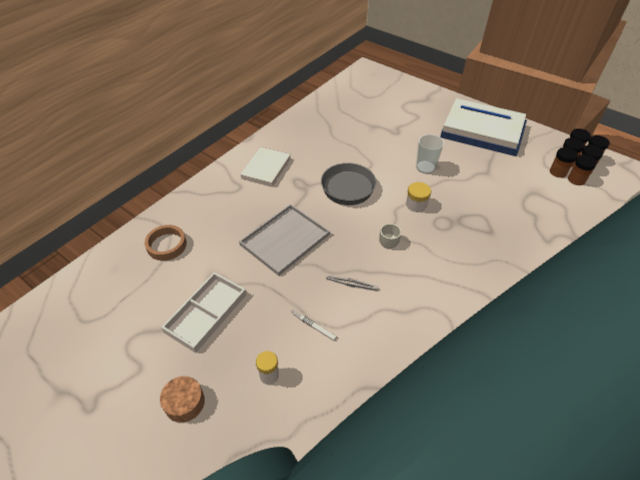

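The top view shows, left to right: cork (160,253), carrier (220,211), narrow jar (208,281), scalpel (265,282), tray (314,207), forceps (315,279), crucible (371,272), basin (399,205), wide jar (428,264) and beaker (474,244). The side view agrees with it. Next I'll take closer wrist views.

```bash
cat >> h.py <<'E'
def wrist(name):
    T=np.eye(4); T[:3,3]=bot.get_eef_pos(); T[:3,:3]=R2(np.array(bot.get_tcp_rot()))
    p=bot.read_camera("wrist"); save(p,name); p["Tw"]=T@p["T_tool_cam"]; return p
def rep(p,names):
    for n in names:
        l=bot.landmark_of(n,p); r=bot.regions_of(n,p)
        print(n,[(np.round(a["position"],3).tolist(),round(a["score"],2)) for a in l[:2]])
        for a in r[:2]:
            c=cloud(p,a["pixels"],p["Tw"])
            if len(c)<20: continue
            zt=np.percentile(c[:,2],90); t=c[c[:,2]>zt-.006]
            rc=cv2.minAreaRect((t[:,:2]*1000).astype(np.float32)); print("   ",len(c),"top",zt.round(4),"rect",np.round(rc[0],1),np.round(rc[1],1),round(rc[2],1),"sc",round(a["score"],2))
E
python3 - <<'E'
from h import *
t=bot.get_clock()
bot.reach([0.42,0.07,0.36],down(np.pi/2)); print("t",bot.get_clock()-t)
p=wrist("w0"); print(p["T_tool_cam"].round(3).tolist()); rep(p,["scalpel","forceps","crucible","instrument_tray"])
E
```

```text
t 2.2499999999999996
[[0.0, -0.957, -0.29, 0.074], [1.0, -0.0, 0.001, 0.0], [-0.001, -0.29, 0.957, -0.131], [0.0, 0.0, 0.0, 1.0]]
scalpel [([0.441, 0.131, 0.006], 0.56)]
    740 top 0.0087 rect [447.1 137.4] [108.5  10.2] 2.5 sc 0.85
    1240 top 0.0374 rect [ 446.9 -143.4] [46.6 47.8] 0.2 sc 0.5
forceps [([0.447, 0.01, -0.003], 0.9)]
    656 top 0.0092 rect [444.8   5.8] [111.5  15.3] 22.6 sc 0.63
crucible [([0.446, -0.143, -0.002], 0.68)]
    1223 top 0.0374 rect [ 446.4 -143.4] [45.6 47.8] 1.2 sc 0.8
instrument_tray [([0.639, -0.001, 0.004], 0.88)]
    12923 top 0.0115 rect [639.4  -1.6] [165.6 131.6] 84.9 sc 0.79
    646 top 0.0092 rect [444.8   5.8] [111.5  15.3] 22.6 sc 0.31
```

View pics/w0.png

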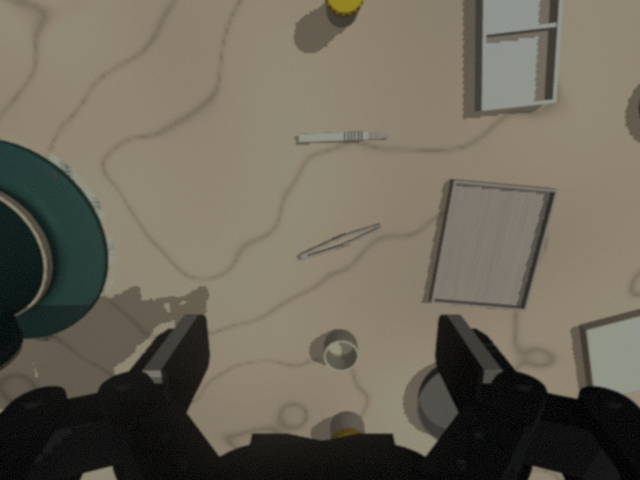

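The wrist view shows the scalpel (340,137) with its blade to the right, the forceps (340,241) with points at the right (thin end to confirm), the tray (490,243), the crucible (340,350), and the open fingers at (180,370) and (465,370). Next I'll measure fingertip reach from depth, look at the carrier and narrow jar, and check a crop for the forceps' direction.

Run:
```python
from h import *
im=cv2.imread("pics/w0.png")
cv2.imwrite("pics/w0c.png",cv2.resize(im[120:270,280:400],None,fx=5,fy=4,interpolation=cv2.INTER_CUBIC)[:600])
t=bot.get_clock()
bot.reach([0.50,0.19,0.36],down(np.pi/2))
p=wrist("w1"); rep(p,["jar_carrier","narrow_jar","cork_block"])
c=cloud(p,None,p["T_tool_cam"])
f=c[(c[:,2]<.05)&(c[:,2]>-.06)&(np.abs(c[:,1])<.065)&(np.abs(c[:,0])<.02)]
for s in(-1,1):
    g=f[f[:,1]*s>0]; print("finger",len(g),g.min(0).round(4),g.max(0).round(4),"tip pctl",np.percentile(g[:,2],[50,95,99]).round(4))
print("t",bot.get_clock())
```

```text
jar_carrier [([0.629, 0.247, -0.003], 0.72)]
    10630 top 0.0214 rect [636.4 249.8] [ 84.8 160.4] 6.1 sc 0.63
narrow_jar [([0.442, 0.276, -0.0], 0.85)]
    1200 top 0.0646 rect [443.3 272.5] [38.1 38.8] 52.6 sc 0.67
cork_block []
    1664 top 0.0356 rect [527.7 380.8] [24.1 67.1] 89.8 sc 0.61
finger 12437 [-0.0132 -0.065  -0.06  ] [ 0.0169 -0.0309 -0.001 ] tip pctl [-0.0512 -0.0113 -0.005 ]
finger 11987 [-0.0125  0.032  -0.06  ] [ 0.0171  0.065  -0.0012] tip pctl [-0.0508 -0.0112 -0.005 ]
t 6.7833
```

View pics/w0c.png

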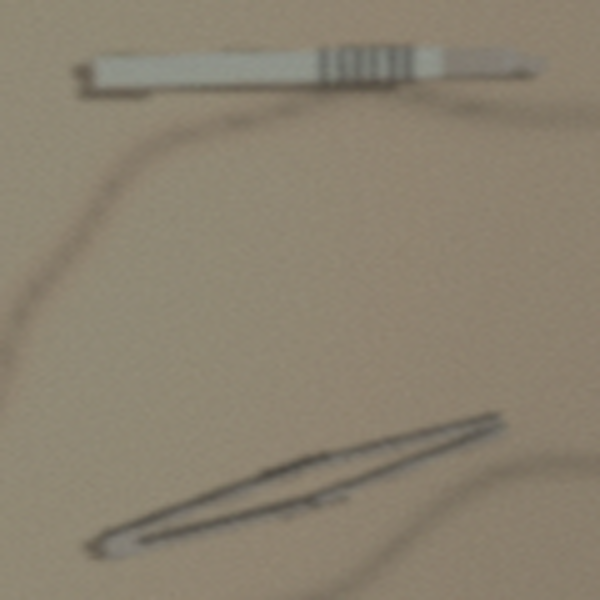

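Fingertips sit at about −1 mm open, so about +11 mm shut, which matches the spec. The crop confirms the scalpel blade and forceps points are toward +x. Starting with the narrow jar.

```bash
cat >> h.py <<'E'
CAR=np.array([.6364,.2498]);CY=np.radians(6.1); TR=np.array([.6394,-.0016]);TY=np.radians(-5.1)
def loc(o,a,x,y): return o+np.array([np.cos(a)*x-np.sin(a)*y,np.sin(a)*x+np.cos(a)*y])
def pick(xy,h,yaw,op,lift=.14):
    q=down(yaw); bot.gripper_to(op)
    bot.reach([*xy,max(h+.06,.10)],q); bot.movel([*xy,h],v=.12)
    print("F bench",np.round(bot.get_force(),1)); bot.gripper_to(0); print("grip",round(bot.get_opening(),4))
    bot.movel([*xy,lift],v=.2); print("lift",round(bot.get_opening(),4),np.round(bot.get_force(),1),"t",round(bot.get_clock(),1))
def place(xy,h,yaw,op,hi=.14,lift=.16):
    # h: TCP height at which the thing should rest on the floor
    q=down(yaw); bot.reach([*xy,hi],q); bot.movel([*xy,h+.006],v=.12)
    f0=bot.get_force()[2]; z=h+.006
    while z>h-.002:
        z-=.001; bot.movel([*xy,z],v=.03)
        if bot.get_force()[2]-f0>2.5: break
    print("down at",round((z-h)*1000,1),"mm, dF",round(bot.get_force()[2]-f0,1),"op",round(bot.get_opening(),4))
    bot.gripper_to(op); bot.movel([*xy,lift],v=.2); print("t",round(bot.get_clock(),1))
E
python3 - <<'E'
from h import *
pick([.4433,.2725],.036,2.12,.065)
place(loc(CAR,CY,0,.039),.040,np.pi/2+CY,.058)
bot.reach([0.5,-0.33,0.34],down(np.pi/2)); p=wrist("w2"); rep(p,["wide_jar","basin","crucible","beaker"])
p=bot.read_camera("side"); save(p,"s1"); print(bot.get_clock(),bot.landmark_of("narrow_jar",p)[:1])
E
```

```text
F bench [ 0.3 -0.5  0.1]
grip 0.0367
lift 0.0361 [-0.2  0.5 -0.5] t 9.9
down at 1.0 mm, dF 2.5 op 0.0364
t 14.0
wide_jar [([0.459, -0.288, 0.004], 0.69), ([0.511, -0.423, 0.002], 0.45)]
    2124 top 0.0526 rect [ 459.7 -287.7] [53.6 53.2] 62.4 sc 0.92
    3157 top 0.0842 rect [ 511.5 -423.4] [62.1 63.2] 15.7 sc 0.52
basin [([0.627, -0.234, 0.002], 0.84)]
    13654 top 0.023 rect [ 626.3 -232.1] [138.1 137.5] 39.7 sc 0.74
crucible [([0.448, -0.143, -0.002], 0.72), ([0.626, -0.232, 0.0], 0.24)]
    1866 top 0.0371 rect [ 447.  -150.5] [34.9 46.6] 88.9 sc 0.78
beaker [([0.51, -0.423, 0.0], 0.56)]
16.8 [{'position': [0.6328, 0.2905, 0.0054], 'score': 0.71}]
```

View pics/s1.png

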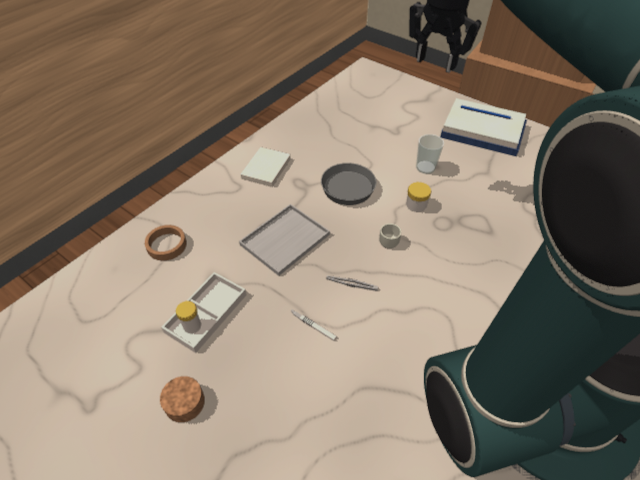

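The side view shows the narrow jar upright in the near bay (188,316) and everything else undisturbed. Next are the wide jar and the crucible.

Run:
```python
from h import *
pick([.4597,-.2880],.032,np.pi/2-.56,.078)
place(loc(CAR,CY,0,-.039),.036,np.pi/2+CY,.072)
pick([.4463,-.1434],.020,np.pi/2-.31,.070)
place([.6265,-.2322],.024,np.pi/2-.36,.064)
bot.reach([0.46,-0.06,0.3],down(np.pi/2)); p=wrist("w3"); rep(p,["forceps","scalpel","instrument_tray"])
p=bot.read_camera("side"); save(p,"s2"); print(bot.get_clock())
for n in ("narrow_jar","wide_jar","crucible"): print(n,bot.landmark_of(n,p)[:1])
```

```text
F bench [0.3 0.5 0.1]
grip 0.0526
lift 0.0525 [-0.1 -0.2 -1.6] t 19.9
down at 1.0 mm, dF 4.8 op 0.0522
t 25.1
F bench [-0.4  0.8  0.1]
grip 0.0463
lift 0.0467 [ 0.5  0.3 -1.4] t 28.8
down at 1.0 mm, dF 4.6 op 0.0466
t 33.1
forceps [([0.448, 0.01, -0.001], 0.93)]
    692 top 0.0091 rect [443.7   5.7] [109.9  14.5] 20.0 sc 0.85
scalpel []
    251 top 0.0077 rect [432.7 132.1] [79.6  2.3] 1.5 sc 0.77
instrument_tray [([0.637, -0.002, 0.001], 0.66)]
    21038 top 0.0106 rect [639.4  -1.5] [165.2 131.3] 85.0 sc 0.76
34.5417
narrow_jar [{'position': [0.6361, 0.2901, 0.0099], 'score': 0.64}]
wide_jar [{'position': [0.6409, 0.2089, 0.0054], 'score': 0.55}]
crucible [{'position': [0.6301, -0.233, 0.0047], 'score': 0.64}]
```

View pics/s2.png

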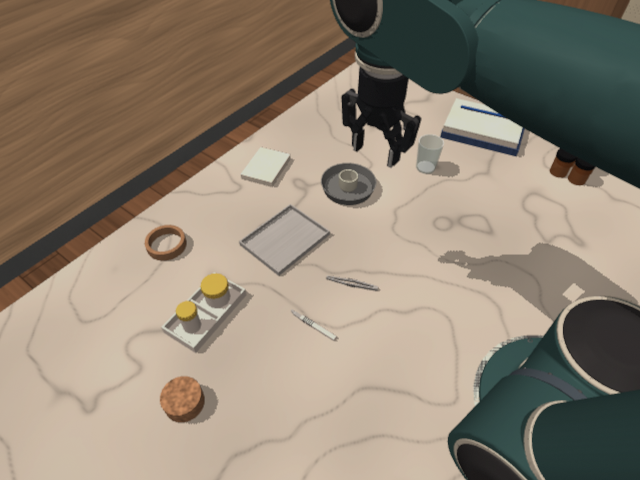

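The side view shows both jars upright in separate bays (188,316) and (214,288), and the crucible upright in the basin (348,180). Forceps next.

Run:
```python
from h import *
bot.reach([0.44,-0.06,0.26],down(np.pi/2)); p=wrist("w4")
c=cloud(p,bot.regions_of("forceps",p)[0]["pixels"],p["Tw"]); c=c[c[:,2]>.003][:,:2]
vx,vy,x0,y0=cv2.fitLine(c.astype(np.float32),cv2.DIST_HUBER,0,.01,.01).ravel()
a=np.arctan2(vy,vx); a=(a+np.pi/2)%np.pi-np.pi/2; s=(c-[x0,y0])@[np.cos(a),np.sin(a)]
m=np.array([x0,y0])+(np.percentile(s,1)+np.percentile(s,99))/2*np.array([np.cos(a),np.sin(a)])
print(np.degrees(a),m,np.ptp(s))
if abs(np.degrees(a)-21.5)<4 and np.hypot(*(m-[.4443,.0058]))<.006:
    pick(m,.0135,a,.04)
    place(loc(TR,TY,.025,0),.0165,np.pi/2+TY,.032)
    bot.reach([0.44,.08,0.26],down(np.pi/2)); p=wrist("w5"); rep(p,["scalpel","forceps"])
print(bot.get_clock())
```

```text
21.97267 [0.44449647 0.00567309] 0.11133632618761774
F bench [0.3 0.5 1.2]
grip 0.0126
lift 0.0128 [ 0.4  0.2 -0.8] t 38.7
down at -0.0 mm, dF 11.2 op 0.0123
t 43.5
scalpel [([0.441, 0.133, 0.003], 0.76), ([0.663, 0.0, -0.0], 0.75)]
    1189 top 0.0086 rect [446.7 137.5] [107.7  10.2] 2.4 sc 0.87
forceps [([0.665, -0.003, 0.002], 0.74)]
    1173 top 0.0119 rect [664.9  -4.5] [110.5  15.5] 85.2 sc 0.58
44.7833
```

View pics/w5.png

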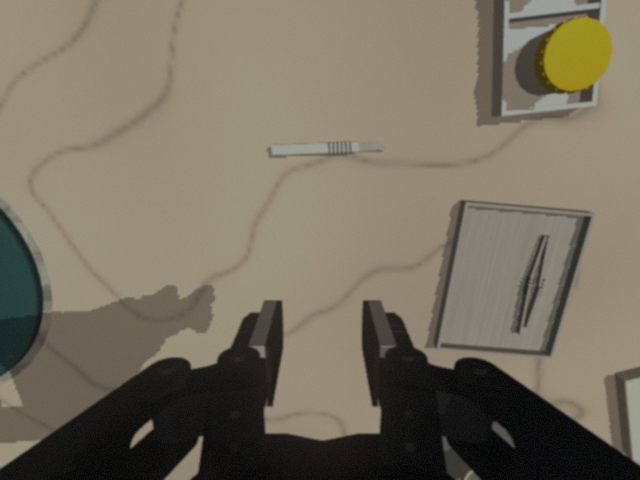

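The forceps lie flat in the tray at (532,283), parallel to its sides. The scalpel at (325,148) hasn't moved, so it goes next.

Run:
```python
from h import *
a=np.radians(2.4); o=np.array([.4469,.1374])-.005*np.array([np.cos(a),np.sin(a)])
pick(o,.0135,a,.035)
place(loc(TR,TY,-.025,-.005),.0165,np.pi/2+TY,.028)
bot.reach([0.5,-.07,0.32],down(np.pi/2)); p=wrist("w6"); rep(p,["scalpel","forceps","crucible"])
for cam in("side","top"):
    p=bot.read_camera(cam); save(p,cam+"F")
    for n in N:
        l=bot.landmark_of(n,p)
        if l: print(cam,n,np.round(l[0]["position"],3),round(l[0]["score"],2))
a=cv2.imread("pics/sideF.png")[80:420,120:460]; cv2.imwrite("pics/sideFc.png",cv2.resize(a,(600,600)))
print(bot.get_clock(),bot.get_force())
```

```text
F bench [-0.1 -0.2  1.4]
grip 0.0075
lift 0.0073 [-0.2 -0.4 -0.7] t 48.5
down at -0.0 mm, dF 10.7 op 0.0076
t 53.8
scalpel [([0.614, -0.014, 0.008], 0.82)]
    1024 top 0.0115 rect [615.6  -1.6] [108.8  10.6] 84.6 sc 0.69
forceps [([0.666, -0.002, 0.003], 0.86)]
    1144 top 0.012 rect [664.9  -5.4] [111.4  15.8] 87.5 sc 0.95
crucible [([0.626, -0.23, 0.004], 0.58)]
    1520 top 0.0414 rect [ 627.1 -232.5] [45.7 47.4] 26.6 sc 0.92
side wide_jar [0.64  0.208 0.005] 0.89
side narrow_jar [0.635 0.288 0.006] 0.62
side crucible [ 0.633 -0.233  0.003] 0.82
side forceps [ 0.662 -0.001 -0.001] 0.8
side scalpel [ 0.614 -0.006  0.002] 0.66
side jar_carrier [0.638 0.254 0.   ] 0.82
side instrument_tray [ 0.637 -0.002  0.   ] 0.7
side basin [ 0.622 -0.231  0.002] 0.59
side beaker [ 0.511 -0.428  0.002] 0.89
side cork_block [0.525 0.406 0.002] 0.75
top wide_jar [0.643 0.207 0.005] 0.65
top narrow_jar [0.633 0.292 0.003] 0.8
top crucible [ 0.626 -0.232  0.006] 0.44
top forceps [ 0.669 -0.007  0.004] 0.48
top scalpel [ 0.506 -0.422  0.003] 0.6
top jar_carrier [0.636 0.251 0.   ] 0.58
top instrument_tray [ 0.639 -0.004 -0.002] 0.71
top basin [ 0.629 -0.23   0.002] 0.57
top beaker [ 0.507 -0.419  0.005] 0.61
top cork_block [ 0.527  0.406 -0.003] 0.6
56.1333 [-0.38105671 -0.21587193  0.38472116]
```

View pics/w6.png

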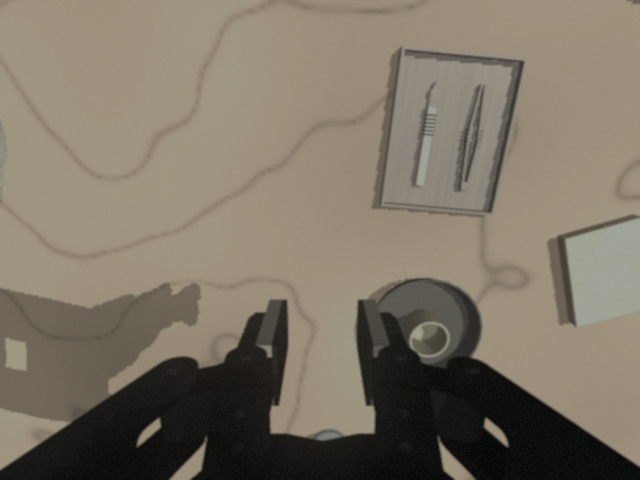

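View pics/sideFc.png

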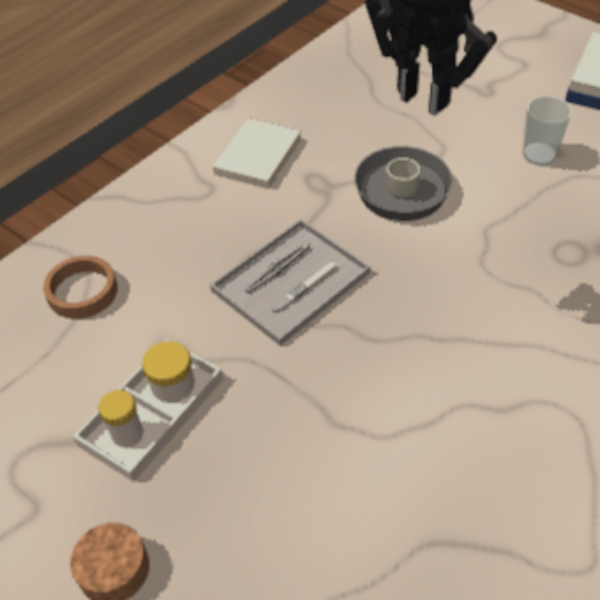

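The wrist view shows the scalpel (427,140) and forceps (471,140) side by side on the tray floor, and the crucible (429,340) upright in the basin. The side view shows both jars upright in separate bays, with the beaker and cork where they were. Handing in.

```bash
python3 -c "
from plant import bot
bot.job_done(); print(bot.get_clock())"
```

```text
the job is handed in; nothing more can be done
the job is handed in; nothing more can be done
```

I sorted all five things and handed the job in at about 56 s on the robot's clock (limit 109 s).

- **Jars:** the narrow and wide jars stand upright in separate bays of the carrier.
- **Crucible:** it stands upright near the middle of the basin, with its rim at z ≈ 41 mm, as expected on the 4 mm floor.
- **Forceps and scalpel:** they lie flat on the tray floor, parallel and about 50 mm apart. Their tops are at about 12 mm, which fits lying flat on the 3 mm floor and clear of the rim.
- **Bystanders:** the beaker and cork block are within about 4 mm of their first readings, which is the measuring error.

**Set-down contact:** the jars and crucible met the floor at 2.5–5 N. The instruments met it at about 11 N, so they went down a little more firmly but were not dropped.

**Check that disagreed:** in the last top picture the network put the scalpel at the beaker's position. I took this as a false detection, since the wrist and side pictures both show it in the tray.

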